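# Roll the rolling pin into its V-cradle

### The arm

A 6-joint arm with a two-finger parallel gripper is mounted at the origin on the work surface. World frame = base frame: x ahead of the robot, y to its left, z up, the work surface at z = 0. Lengths are in mm, angles in rad, forces in N, time in s.
With the tool pointing down it reaches from about 275 to 750 mm from the base axis. Payload 10.2 kg.
Tool frame: the origin (TCP) lies on the front face of the gripper's body, between the roots of the fingers; the fingertips stand 73 mm ahead of it and the grasp point (between the pads) lies 54 mm ahead of it; z points along the fingers, y is the direction in which the jaws open and shut (so a half turn about z gives the same grasp; the last joint's range is limited). The gripper opens to 85 mm and grips with 20 to 120 N. Pads are 22 mm wide; open, the fingers measure 114 mm over their backs; the gripper's body (76 mm by 85 mm) begins 54 mm behind the grasp point. The pads swing forward as they close: fully open they stand 13 mm farther back than shut.
Start: joints at [-1.552, 0.313, 1.498, -0, 1.331, -0.223], TCP at [125.698, -509.737, 303.894] pointing down, gripper open.
Joint ranges: [-2.94, 2.94], [-0.97, 2.17], [0.19, 2.56], [-1.23, 4.37], [0.02, 3.11], [-2.88, 2.88]. Speed limits (rad/s): [2.39, 2.39, 3.01, 3.14, 3.14, 3.14].

### API

Orientations are given as a unit quaternion [w, x, y, z].
In Python, from rig import ctrl gives the robot as it stands.
- The arm moves only by the tool move_arm, never from a script. Its argument "series" is a list of rows, each a list of 3 entries, a list of its own where there are three numbers: the shift along the tool's x, y, z in mm, then the turn about the tool's z in degrees, then the opening, from 0 (shut) to 1 (fully open). In form: [[[tx, ty, tz], yaw, grip], ...]. A call has 1 to 10 rows; each row is the pose to reach, as a shift and turn from the pose commanded when the call began, along the tool's axes at that moment; what a row does not reach only later rows make up. A row lasts 1/8 s, in which the tool goes at most 62.5 mm and 10.7 degrees, less where a joint would pass 70% of its speed; a pose out of reach is approached as far as the arm can. A call with a gripper value outside its range is refused whole. The fingers move at their own pace and stop on an object; "force" is the grip in N (left out, the last holds). Time passes only in rows, so rows that repeat a pose let the fingers close. It gives the time, the measured TCP pose, the force and the opening at its end, in the units of the state.
- ctrl.sense(): the state, without advancing time (a new reading comes with each control period).
- ctrl.capture(name): name is "side" or "top"; returns (picture, depth): 420x560x3 uint8, red, green, blue; 420x560 float32, mm along the optical axis (not along the pixel's ray), 0 where there is no reading.
- ctrl.camera_model(name): a dict with "fov_y" (degrees; the focal length in pixels is half the picture's height over the tangent of half this angle, whatever the lens; pixels are square), "cx", "cy" (the principal point, pixels), "rvec" (rotation vector, rad) and "tvec" (3), from world to camera coordinates, as OpenCV has them. Camera axes: x right, y down, z forward; pixel columns grow to the right and rows downward; lengths in mm; the calibration is good to about 2 mm. A picture is of the moment at which its call begins. camera_model takes no time and is no camera call.
- ctrl.finish_job(): hands the job in, once; it reports no verdict.
The state is a dict: "time_s": time; "joints": joint angles; "dq": joint speeds; "tau": joint torques, N m; "eef_pos": TCP position; "ee_rot": TCP orientation; "force": force on the tool from outside, world axes, zero at the start; "wrist_torque": the same for the moment, N m; "grip_width": opening from 0.0 (shut) to 1.0 (fully open).
Only numpy, scipy, OpenCV 4.12 (cv2) and the standard library are available. Lean on these libraries where they do the work, as an engineer would, in place of code of your own. Each camera call takes 0.05 s, during which the arm holds its last target.

### The job

Put the rolling pin away: with the fingertips or the outside of the fingers, push it by its side so that it rolls along the bench, up the ramp of the grey wooden cradle and comes to rest fully down in the V, lying along it and sticking out past the cradle at both ends. Only push it: do not pick it up or carry it, and do not slide it along without rolling. Leave everything else on the bench where it stands, and finish clear of the pin.

Things in the scene. Friction and masses are not known exactly. Their poses are not given: they have to be found in the camera images.
- pin: the rolling pin: a plain round wooden bar without handles, 50 mm across and 220 mm long, 0.2 to 0.42 kg, smooth (friction about 0.35), loose, lying on the bench. Origin: on its axis, half-way along (25 mm above the bench at the start). Its own y axis runs along the bar; x and z turn as it rolls. It rolls easily and soon stops when no longer pushed. Fingers are best kept low, at or below its axis: pushed from above it can jam.
- cradle: grey-painted wooden V-block with a run-in ramp, 140 mm wide, fixed. Origin: on the bench under the V's bottom line, mid-width; y runs along the V, x is the way the pin rolls in, z up. Both V faces slope 40 degrees; bottom line 2 mm above the bench; far face rises to x = 48 mm, 42 mm high; back ends at x = 60 mm. A seated pin has its axis over x = 0, 35 mm above the bench, and sticks out 40 mm at each end if centred.
- lip (a point): top of the ramp, mid-width: the edge where the V begins, 18 mm above the bench and 19 mm before the V's bottom line. With the pin on it the pin's axis is 43 mm above the bench; once the axis has passed the lip, the pin drops into the V by itself.
- ramp_foot (a point): foot of the ramp, mid-width, at bench level, 99 mm before the V's bottom line; the ramp is straight from here to the lip (80 mm long). The pin starts on the bench before the foot, its axis 170 to 250 mm before the V's bottom line, its middle within 12 mm of the cradle's, up to 0.2 rad askew.
- jar: low closed pigment jar, 68 mm across, 65 mm high; a loose bystander. Origin: centre of its underside.
- puck: flat grey stone disc, 72 mm across, 16 mm high; a loose bystander. Origin: centre of its underside.
- mug: white mug, 76 mm across, 85 mm high, one handle; a loose bystander. Origin: centre of its underside.
- brush: brush 160 mm long, lying beside the rolling lane; a loose bystander. Origin: in the underside, at the middle of its length.
- bottle: white bottle, 48 mm across, 110 mm high; a loose bystander. Origin: centre of its underside.
- bowl: small bowl, 90 mm across, 40 mm high; a loose bystander. Origin: centre of its underside.
- cutter: steel ring cutter, 64 mm across, 30 mm high; a loose bystander. Origin: centre of its underside.
- platter: flat clay platter, 200 mm across, 22 mm high; a loose bystander. Origin: centre of its underside.
Mind the look-alikes: they are no part of the job. Of the things like the pin, leave any that is green; of the rest the larger one is meant.

How it is judged:
By the outcome, as a careful person would: the job done as asked, in the order asked, and still so for the second after the job is handed in, with the robot touching nothing.
It also fails if it takes over 38 s, if anything falls off the work surface, if the arm or the gripper's body presses on something with over 40 N, if the wrist force passes 120 N, or if a joint passes its speed limit or range.

## Working session

There is one attempt and no reset: what is moved stays moved. The work goes in short steps, Python scripts to look and compute and a tool call to move; the robot and the scene stay as the last step left them, time stands still between calls to the robot, and variables do not carry over. Pictures are saved under pics/ and viewed, and the job is handed in when it is done.

Besides the shell and the picture viewer there is one more tool, called after "Request:" in YAML: its name, and indented under it one key for each argument. move_arm: Moves the arm, as the interface text tells. Its arguments: {"type":"object","properties":{"series":{"type":"array","items":{"type":"array"}},"force":{"type":"number"}},"required":["series"]}

```bash
mkdir -p pics; ls
cat > h.py <<'E'
import numpy as np, cv2
from rig import ctrl
def cam(n):
    m=ctrl.camera_model(n); R=cv2.Rodrigues(np.array(m['rvec'],float))[0]; t=np.array(m['tvec'],float).ravel()
    f=210/np.tan(np.radians(m['fov_y']/2)); return R,t,f,m['cx'],m['cy'],m
def ray(n,u,v,z):
    R,t,f,cx,cy,_=cam(n); d=R.T@np.array([(u-cx)/f,(v-cy)/f,1]); c=-R.T@t
    return c+d*(z-c[2])/d[2]
def dep(n,u,v,D):
    R,t,f,cx,cy,_=cam(n); return R.T@(D*np.array([(u-cx)/f,(v-cy)/f,1])-t)
def cloud(n,d):
    R,t,f,cx,cy,_=cam(n); v,u=np.mgrid[:d.shape[0],:d.shape[1]]
    P=np.stack([(u-cx)/f*d,(v-cy)/f*d,d],-1); return (P-t)@R
E
python3 - <<'E'
from h import *
print(ctrl.sense())
for n in('side','top'):
    p,d=ctrl.capture(n); cv2.imwrite(f'pics/{n}0.png',p[...,::-1]); np.save(f'{n}0.npy',d); np.save(f'{n}0p.npy',p); print(ctrl.camera_model(n), (d==0).mean())
E
```

```text
pics
{'time_s': 0.0, 'joints': array([-1.55239650e+00,  3.13451995e-01,  1.49844445e+00, -2.22948375e-07,
        1.33100954e+00, -2.23389488e-01]), 'dq': array([ 0.00050775,  0.00028351, -0.0002326 ,  0.00040998,  0.00164855,
       -0.00061791]), 'tau': array([ 2.77058298e-04, -4.12273729e+01, -2.59743261e+01, -1.87576857e-04,
        4.18272335e-03,  1.35481147e-05]), 'eef_pos': array([ 125.69646161, -509.5565347 ,  303.33122315]), 'ee_rot': array([-6.53230731e-04,  9.92700920e-01,  1.20600384e-01,  6.70793735e-05]), 'force': array([-0.27126422, -0.37540003, -0.15356766]), 'wrist_torque': array([ 0.02590244,  0.03026558, -0.01670758]), 'grip_width': 1.0022577082750985}
{'fov_y': 46.13995665372819, 'cx': 287.516699139381, 'cy': 210.76290064810578, 'rvec': array([ 2.30656248, -0.23111168,  0.09070813]), 'tvec': array([-523.20337851,  132.65732319, 1239.01930298])} 0.004030612244897959
{'fov_y': 53.07515414309595, 'cx': 274.00887691437265, 'cy': 209.44929580358408, 'rvec': array([ 2.16189814, -2.12040146,  0.20768974]), 'tvec': array([  14.97710423,  557.64687275, 1141.13801473])} 0.004013605442176871
```

View pics/side0.png

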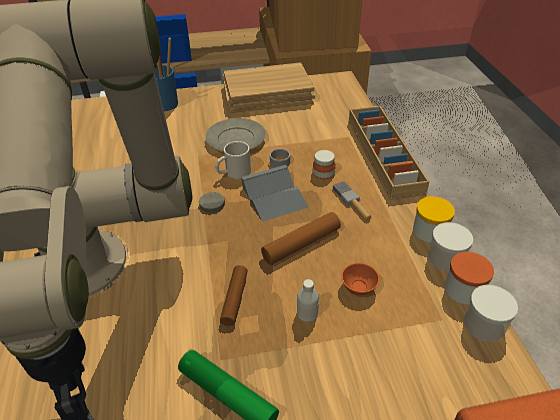

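View pics/top0.png

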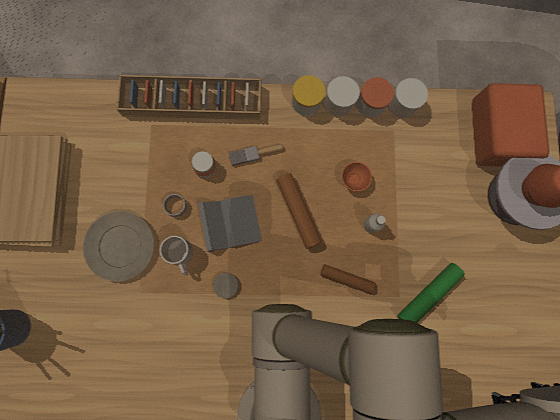

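Candidates, in top-view pixels: large brown bar (299,210), small brown bar (349,279), green bar (432,293). The larger non-green one at (299,210) is the pin. The cradle is the grey block at (229,222). Next I measure both and check the pin in a close crop.

Run:
```python
from h import *
p=np.load('top0p.npy'); d=np.load('top0.npy'); C=cloud('top',d)
s=np.load('side0p.npy'); ds=np.load('side0.npy'); Cs=cloud('side',ds)
print('bench z', np.median(C[300:310,230:250,2]), np.median(Cs[330:340,230:250,2]))
import itertools
for nm,(im,c,box) in dict(top=(p,C,(265,165,335,255)),side=(s,Cs,(255,205,350,270))).items():
    u0,v0,u1,v1=box; sub=c[v0:v1,u0:u1].reshape(-1,3); m=sub[:,2]>12; q=sub[m]
    # large component by height
    mm=(c[...,2]>12); M=np.zeros(mm.shape,np.uint8); M[v0:v1,u0:u1]=mm[v0:v1,u0:u1]
    k,l,st,ce=cv2.connectedComponentsWithStats(M); i=1+st[1:,4].argmax(); q=c[l==i]
    xy=q[:,:2]; r=cv2.minAreaRect(xy.astype(np.float32)); print(nm,st[i],r,q[:,2].max())
    top=q[q[:,2]>q[:,2].max()-8]; mu=top[:,:2].mean(0); 
    vx=np.linalg.svd(top[:,:2]-mu,full_matrices=False)[2][0]; pr=(q[:,:2]-mu)@vx
    print(' axis',mu,vx,np.percentile(pr,[0,1,99,100]), 'mid',mu+vx*(pr.min()+pr.max())/2)
# cradle
for nm,(c,box) in dict(top=(C,(190,190,270,255)),side=(Cs,(235,160,310,225))).items():
    u0,v0,u1,v1=box
    mm=(c[...,2]>4); M=np.zeros(mm.shape,np.uint8); M[v0:v1,u0:u1]=mm[v0:v1,u0:u1]
    k,l,st,ce=cv2.connectedComponentsWithStats(M); i=1+st[1:,4].argmax(); q=c[l==i]
    print(nm,st[i],cv2.minAreaRect(q[:,:2].astype(np.float32)),q[:,2].max())
    hi=q[q[:,2]>36]; print(' top strip',cv2.minAreaRect(hi[:,:2].astype(np.float32)))
crop=cv2.resize(p[140:320,180:400],None,fx=3.5,fy=3.3,interpolation=cv2.INTER_CUBIC); cv2.imwrite('pics/crop0.png',crop[...,::-1])
# heights of obstacles: world map
for nm,u,v in [('bowl',357,178),('bottle',376,222),('small',349,279),('brushhead',244,156),('brushend',283,149),('mug',175,250),('puck',226,286),('jar',203,162),('cutter',174,205),('green',432,293)]:
    print(nm,C[v,u].round())
```

```text
bench z 0.21099959479779284 1.123943900894493
top [ 277  173   45   76 1324] ((505.224365234375, -39.413856506347656), (144.93081665039062, 320.096435546875), 84.03884887695312) 1218.9961878561205
 axis [353.56747469  49.28135375] [1. 0.] [  0.         102.14500853 305.16743629 314.39754134] mid [510.76624536  49.28135375]
side [ 261  212   80   52 1604] ((429.1391906738281, -421.9973449707031), (963.02392578125, 190.89181518554688), 70.69818878173828) 934.031589396305
 axis [ 360.05909784 -907.99284684] [ 0.4472136  -0.89442719] [-7.10667450e+02 -7.01986494e+02 -6.51404408e+02 -1.27105749e-13] mid [ 201.14902501 -590.17270117]
top [ 199  193   63   60 2375] ((469.67376708984375, 146.68319702148438), (263.1166687011719, 172.09115600585938), 10.229410171508789) 1218.9961878561205
 top strip ((445.24951171875, 167.21762084960938), (289.2381896972656, 74.82998657226562), 37.63381576538086)
side [ 235  160   71   60 2506] ((489.2160949707031, -301.66046142578125), (1224.958984375, 191.7237091064453), 86.87040710449219) 934.031589396305
 top strip ((471.18743896484375, -316.71722412109375), (1193.3216552734375, 154.30224609375), 86.72335815429688)
bowl [ 665. -221.    5.]
bottle [ 521. -252.   91.]
small [ 367. -188.   32.]
brushhead [720. 117.  20.]
brushend [747.   1.  13.]
mug [440. 306.   9.]
puck [342. 156.  13.]
jar [686. 229.  65.]
cutter [572. 318.   2.]
green [ 333. -413.   50.]
```

View pics/crop0.png

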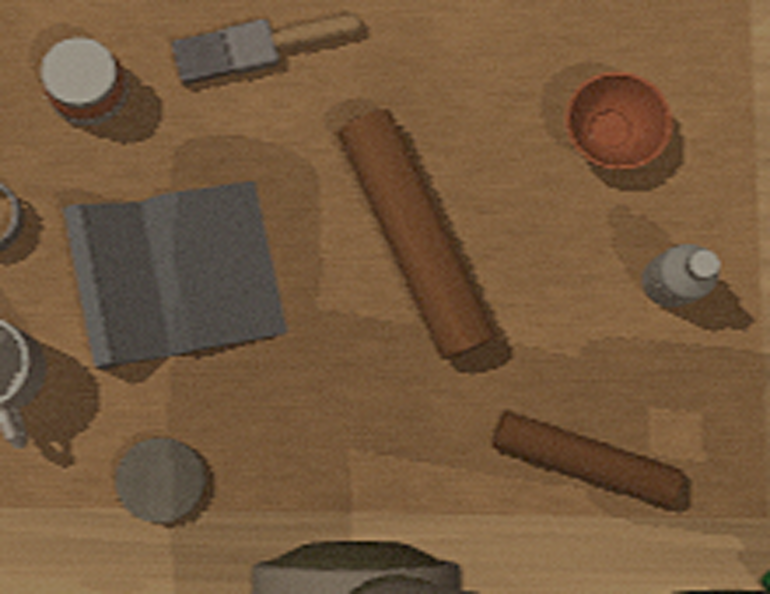

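```bash
cat >> h.py <<'E'
def blob(n,d,box,z0,z1=150):
    c=cloud(n,d); u0,v0,u1,v1=box
    mm=(d>0)&(c[...,2]>z0)&(c[...,2]<z1); M=np.zeros(mm.shape,np.uint8); M[v0:v1,u0:u1]=mm[v0:v1,u0:u1]
    k,l,st,ce=cv2.connectedComponentsWithStats(M,connectivity=4); i=1+st[1:,4].argmax(); return c[l==i],st[i]
def pinfit(n,d,box,zt=30):
    q,st=blob(n,d,box,zt,75); q=q.astype(float)
    # cylinder r=25: fit axis horizontal: distance residual
    from scipy.optimize import least_squares
    mu=np.median(q,0); a0=np.linalg.svd(q[:,:2]-mu[:2],full_matrices=False)[2][0]; th0=np.arctan2(a0[1],a0[0])
    def f(x):
        dlt=q-np.array([x[0],x[1],x[2]]); a=np.array([np.cos(x[3])*np.cos(x[4]),np.sin(x[3])*np.cos(x[4]),np.sin(x[4])])
        w=dlt-np.outer(dlt@a,a); return np.linalg.norm(w,axis=1)-25
    r=least_squares(f,[mu[0],mu[1],mu[2]-20,th0,0],loss='soft_l1',f_scale=2)
    x=r.x; a=np.array([np.cos(x[3])*np.cos(x[4]),np.sin(x[3])*np.cos(x[4]),np.sin(x[4])])
    pr=(q-x[:3])@a; lo,hi=np.percentile(pr,[.3,99.7]); mid=x[:3]+a*(lo+hi)/2
    if a[0]<0: a=-a
    return mid,a,hi-lo,np.median(np.abs(r.fun))
E
python3 - <<'E'
from h import *
d=np.load('top0.npy'); ds=np.load('side0.npy')
for n,D,b in(('top',d,(265,165,335,255)),('side',ds,(255,205,350,270))):
    print(n,pinfit(n,D,b,15))
for n,D,b in(('top',d,(190,190,270,255)),('side',ds,(235,160,310,225))):
    q,st=blob(n,D,b,5,60); print(n,st,cv2.minAreaRect(q[:,:2].astype(np.float32)),np.percentile(q[:,2],[0,50,99,100]))
    hi=q[q[:,2]>38]; print(' strip',len(hi),cv2.minAreaRect(hi[:,:2].astype(np.float32)))
    q,_=blob(n,D,b,2,60); r=cv2.minAreaRect(q[:,:2].astype(np.float32)); print(r, cv2.boxPoints(r))
# obstacles: every pixel 4<z<150
C=cloud('top',d); m=(d>0)&(C[...,2]>6)&(C[...,2]<160)
k,l,st,ce=cv2.connectedComponentsWithStats(m.astype(np.uint8))
for i in range(1,k):
    if st[i,4]>60:
        q=C[l==i]; print(ce[i].round(),q.min(0).round(),q.max(0).round())
E
```

```text
top (array([559.48503648, -46.47657145,  24.63287015]), array([ 0.9124691 ,  0.40913934, -0.00226746]), np.float64(218.62802420388198), np.float64(1.152680774838176))
side (array([559.70549705, -46.79543215,  25.60370925]), array([0.91316822, 0.40757754, 0.00208543]), np.float64(219.2156963233223), np.float64(1.21747215886505))
top [ 199  196   58   57 2215] ((520.8331298828125, 158.69613647460938), (150.0653076171875, 154.0769500732422), 8.72024917602539) [ 5.0149908  15.27966317 45.55126563 49.2631541 ]
 strip 302 ((508.2804260253906, 214.56076049804688), (138.9733428955078, 23.387922286987305), 13.041357040405273)
((523.2841796875, 156.03965759277344), (159.76901245117188, 168.69363403320312), 7.904196262359619) [[432.5595   228.59964 ]
 [455.75775   61.5087  ]
 [614.00885   83.479675]
 [590.8106   250.57062 ]]
side [ 235  160   71   58 2332] ((530.4077758789062, 194.066650390625), (181.74794006347656, 223.91973876953125), 12.979813575744629) [ 5.00711001 16.8462641  53.78749572 59.95025835]
 strip 340 ((502.34222412109375, 243.9843292236328), (140.31353759765625, 86.4537124633789
[... 479 characters left out ...]
.   1.   6.] [762. 159.  29.]
[204. 164.] [654. 197.   6.] [735. 267.  71.]
[357. 176.] [ 620. -258.    6.] [ 706. -168.   47.]
[299. 210.] [ 451. -109.    7.] [678.  18.  56.]
[175. 205.] [537. 280.   6.] [599. 344.  36.]
[226. 223.] [438.  73.   6.] [606. 239.  49.]
[118. 246.] [350. 363.   6.] [548. 562.  28.]
[375. 223.] [ 501. -283.    7.] [ 547. -237.  114.]
[177. 252.] [370. 254.   6.] [473. 350.  90.]
[433. 293.] [ 253. -512.    7.] [ 417. -323.   56.]
[348. 279.] [ 329. -262.    6.] [ 408. -110.   41.]
[226. 285.] [308. 120.   6.] [378. 197.  24.]
[ 13. 328.] [169. 685.   6.] [271. 774. 136.]
[247. 404.] [-9. 67.  6.] [ 86. 112. 121.]
[315. 407.] [  -7. -112.    6.] [ 70. -84.  18.]
```

```bash
cat > cr.py <<'E'
from h import *
from scipy.optimize import least_squares
# fit known cross-section z(x) to cloud points by position+yaw (2.5D profile regression)
def prof(x): return np.interp(x,[-99,-19,0,48,60],[0,18,2,42,42])
def fit(n,D,b,y0):
    q,_=blob(n,D,b,5,50); q=q.astype(float)
    c0=np.median(q,0)
    def loc(p,q):
        c,s=np.cos(p[2]),np.sin(p[2]); return (q[:,0]-p[0])*c+(q[:,1]-p[1])*s,-(q[:,0]-p[0])*s+(q[:,1]-p[1])*c
    k=None
    def f(p):
        lx,ly=loc(p,q); return (q[:,2]-prof(lx)-p[3])
    r=least_squares(f,[c0[0],c0[1]+15,np.radians(90+13),0],x_scale=[10,10,.1,1],loss='soft_l1',f_scale=2)
    p=r.x; lx,ly=loc(p,q)
    s=(lx>-80)&(lx<45)&(np.abs(r.fun)<4); lo,hi=np.percentile(ly[s],[.5,99.5]); m=(lo+hi)/2
    e=np.array([-np.sin(p[2]),np.cos(p[2])]); o=p[:2]+e*m
    return o,np.degrees(p[2]),p[3],hi-lo,np.median(np.abs(r.fun))
if __name__=='__main__':
    d=np.load('top0.npy'); ds=np.load('side0.npy')
    for n,D,b in(('top',d,(190,190,270,255)),('side',ds,(235,160,310,225))): print(n,fit(n,D,b,0))
    C=[]
E
python3 cr.py
```

```text
top (array([519.50472117, 167.59961218]), np.float64(102.81646061741763), np.float64(0.5197007211631214), np.float64(138.87838444128283), np.float64(1.601260383845264))
side (array([521.34560457, 165.46871348]), np.float64(102.31023346422467), np.float64(-0.43784974837635543), np.float64(139.80532556794), np.float64(2.445954813790773))
```

```bash
cat >> h.py <<'E'
from scipy.spatial.transform import Rotation as Rn
O=np.array([520.3,166.8]); TH=np.radians(102.6); EX=np.array([np.cos(TH),np.sin(TH)]); EY=np.array([np.sin(TH),-np.cos(TH)])  # EY: cradle's V line, away from robot
def loc(p): p=np.asarray(p)[:2]-O; return np.array([p@EX,p@EY])
def tool():
    s=ctrl.sense(); w,x,y,z=s['ee_rot']; R=Rn.from_quat([x,y,z,w]).as_matrix(); return s,R
def to(lx,ly,z):
    s,R=tool(); W=np.r_[O+lx*EX+ly*EY,z]; dlt=R.T@(W-s['eef_pos']); a=np.degrees(TH-np.arctan2(R[1,0],R[0,0]))
    return dlt.round(1),'yaw',round(-a,2)
E
python3 - <<'E'
from h import *
s,R=tool(); print(R.round(3)); print(to(-300,-48,303)); m,a=np.array([559.6,-46.6,0]),np.array([.913,.408]); print(loc(m),a@EX,a@EY)
E
```

```text
[[ 0.971  0.239 -0.   ]
 [ 0.239 -0.971  0.001]
 [ 0.    -0.001 -1.   ]]
(array([ 490.5, -263.3,    0.8]), 'yaw', np.float64(-88.75))
[-216.83366638   -8.19823897] 0.19900925947596576 0.9800144461398658
```

Request:
move_arm:
  series:
    - [[49,-26,0],-8.9,1]
    - [[98,-53,0],-17.8,1]
    - [[147,-79,0],-26.7,1]
    - [[196,-106,0],-35.6,1]
    - [[245,-132,0],-44.5,1]
    - [[294,-158,0],-53.4,1]
    - [[343,-184,0],-62.3,1]
    - [[392,-211,0],-71,1]
    - [[441,-237,0],-80,1]
    - [[490,-263,60],-88.7,1]

```text
time_s: 1.35
eef_pos: [531.0, -144.5, 259.7]
ee_rot: [0.003, 0.623, 0.782, 0.001]
force: [0.5, -0.9, -1.5]
grip_width: 0.999
```

Run:
```python
from h import *
s,R=tool(); print(s['time_s'],s['eef_pos'],s['grip_width'],s['joints']); print(to(-300,-48,150))
p,d=ctrl.capture('side'); cv2.imwrite('pics/side1.png',p[...,::-1]); C=cloud('side',d)
np.save('s1.npy',d)
```

```text
1.35 [ 531.0143059  -144.50510014  259.71635557] 0.9986373513802396 [-4.78644692e-01  4.02525336e-01  1.49004655e+00  4.13585839e-05
  1.24248615e+00 -7.03892462e-01]
(array([  6.6,   8.9, 109.7]), 'yaw', np.float64(0.3))
```

View pics/side1.png

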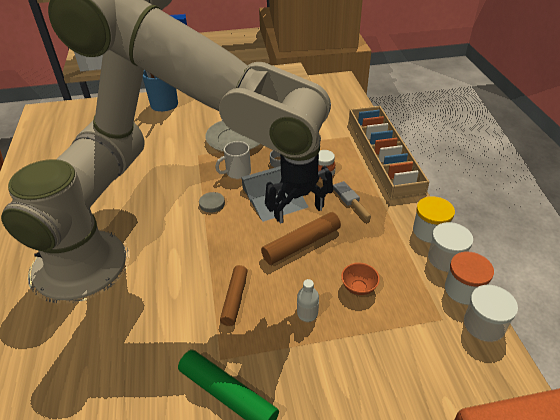

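The side view shows the open fingers above the pin's rear side, with tips near (281,218) and (323,212). Next I measure tip height and finger extents from depth.

Run:
```python
from h import *
d=np.load('s1.npy'); C=cloud('side',d); s,R=tool()
m=np.zeros(d.shape,bool); m[150:225,255:340]=1
q=C[m&(d>0)]; T=(q-s['eef_pos'])@R
k=(T[:,2]>20)&(T[:,2]<100)&(abs(T[:,0])<40)&(abs(T[:,1])<75); T=T[k]; print(len(T))
for a,b in((-80,-20),(20,80)):
    t=T[(T[:,1]>a)&(T[:,1]<b)]; print(len(t),np.percentile(t,[1,5,50,95,99],axis=0).round(1))
    tt=t[t[:,2]>45]; print(np.percentile(tt,[1,50,99],axis=0).round(1))
```

```text
159
73 [[-17.3 -57.1  20.4]
 [-15.6 -56.7  21.8]
 [-10.3 -50.5  31.1]
 [  1.2 -44.6  45.7]
 [  2.1 -43.5  49. ]]
[[-13.  -49.   45.2]
 [ -7.9 -48.   47.6]
 [ -5.8 -44.4  50.3]]
86 [[-16.5  41.9  20.4]
 [-15.5  42.3  21.8]
 [ -9.7  43.6  33. ]
 [  4.5  54.4  46.9]
 [  6.3  55.3  48.9]]
[[-14.6  42.4  46. ]
 [ -3.9  43.3  47.2]
 [  4.1  45.9  49.6]]
```

Request:
move_arm:
  series:
    - [[6.5,9,50],0.3,1]
    - [[6.5,9,100],0.3,1]
    - [[6.5,9,140],0.3,1]
    - [[6.5,9,165],0.3,1]
    - [[6.5,9,165],0.3,1]
    - [[6.5,9,165],0.3,1]

```text
time_s: 2.15
eef_pos: [536.5, -137.7, 94.0]
ee_rot: [0.001, 0.628, 0.779, 0.0]
force: [-0.6, -0.4, 0.7]
grip_width: 0.996
```

Run:
```python
from h import *
s,R=tool(); print(s['time_s'],s['eef_pos'],s['force'],loc(s['eef_pos'])); 
p,d=ctrl.capture('side'); cv2.imwrite('pics/side2.png',p[...,::-1]); C=cloud('side',d)
cv2.imwrite('pics/side2c.png',cv2.resize(p[170:320,200:400],None,fx=4,fy=4)[...,::-1])
np.save('s2.npy',d)
T=(C-s['eef_pos'])@R
k=(d>0)&(T[...,2]>20)&(C[...,2]>8)&(abs(T[...,0])<26)&(abs(T[...,1])<70); T=T[k]; print(len(T))
for a,b in((-80,-20),(20,80)):
    t=T[(T[:,1]>a)&(T[:,1]<b)]; print(len(t),np.percentile(t,[1,5,50,95,99],axis=0).round(1))
    tt=t[t[:,2]>45]; print(np.percentile(tt,[1,50,99],axis=0).round(1))
```

```text
2.15 [ 536.52236513 -137.69149155   94.04149049] [-0.5755858  -0.35989637  0.7356234 ] [-300.69714979  -50.5910829 ]
143
65 [[-12.  -56.4  22.5]
 [-11.5 -55.8  23.8]
 [ -7.1 -48.8  37.9]
 [  2.4 -42.3  51.8]
 [  4.8 -42.1  55.8]]
[[-11.1 -55.8  45.1]
 [ -7.  -48.5  49.1]
 [  4.8 -42.3  56.1]]
78 [[-12.   41.6  20.7]
 [-11.3  42.2  24.3]
 [ -6.2  44.4  39.6]
 [  8.6  55.6  54.7]
 [ 10.8  56.6  57.3]]
[[-11.1  42.3  45.3]
 [ -5.5  44.   50.1]
 [ 11.   55.6  57.5]]
```

View pics/side2c.png

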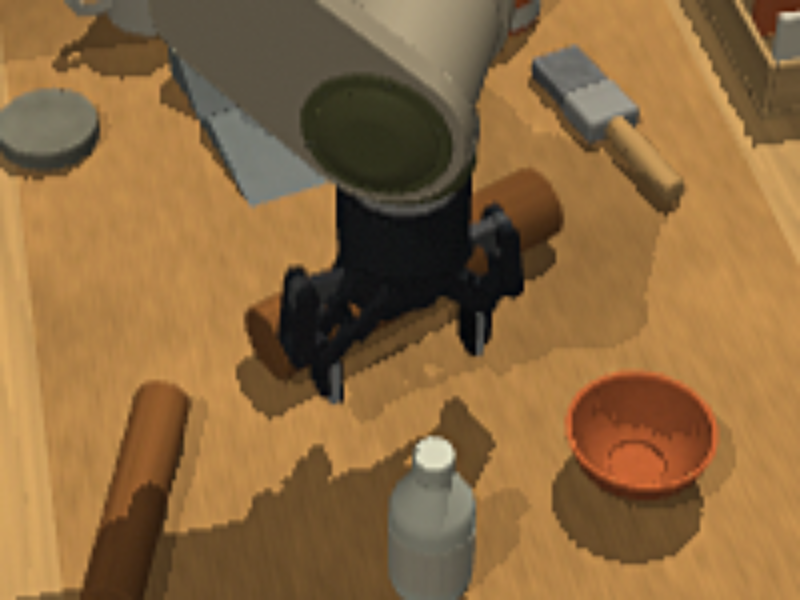

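Open fingertips stand about 59 mm ahead of the TCP, so TCP z of 75 mm puts the tips at about 15 mm. I push the lagging near end first to square the pin to the V.

Request:
move_arm:
  series:
    - [[0,0,12],0,1]
    - [[0,0,19],0,1]
    - [[10,0,19],0,1]
    - [[35,0,19],0,1]
    - [[56,0,19],0,1]
    - [[56,0,19],0,1]
    - [[56,0,19],0,1]

```text
time_s: 3.08
eef_pos: [524.5, -83.0, 74.2]
ee_rot: [0.0, 0.628, 0.779, 0.0]
force: [-0.2, -0.6, 0.7]
grip_width: 1.0
```

```bash
cat > look.py <<'E'
import sys
from h import *
n=sys.argv[1]; s,R=tool(); print('t',s['time_s'],s['eef_pos'].round(1),s['force'].round(1),'loc',loc(s['eef_pos']).round(1),'yawerr',to(0,0,0)[2])
for c in('side','top'):
    p,d=ctrl.capture(c); cv2.imwrite(f'pics/{c}_{n}.png',p[...,::-1]); np.save(f'{c}_{n}.npy',d)
    # pin: reddish-brown colour mask near lane
    h=cv2.cvtColor(p,cv2.COLOR_RGB2HSV); C=cloud(c,d)
    L=np.stack([(C[...,:2]-O)@EX,(C[...,:2]-O)@EY],-1)
    m=(d>0)&(abs(L[...,1])<150)&(L[...,0]>-290)&(L[...,0]<60)&(C[...,2]>12)&(C[...,2]<75)&(h[...,0]<14)&(h[...,1]>90)
    M=cv2.morphologyEx(m.astype(np.uint8),cv2.MORPH_OPEN,np.ones((2,2)))>0
    q=C[M].astype(float)
    if len(q)<40: print(c,'few',len(q)); continue
    ql=np.c_[(q[:,:2]-O)@EX,(q[:,:2]-O)@EY,q[:,2]]
    from scipy.optimize import least_squares
    # axis: x = x0 + k*y, z = z0 + j*y
    def f(x):
        a=np.array([x[1],1,x[3]]); a/=np.linalg.norm(a); w=ql-np.array([x[0],0,x[2]]); w=w-np.outer(w@a,a); return np.linalg.norm(w,axis=1)-25
    r=least_squares(f,[np.median(ql[:,0]),0.1,30,0],loss='soft_l1',f_scale=2); x=r.x
    lo,hi=np.percentile(ql[:,1],[.5,99.5]); mid=(lo+hi)/2
    print(c,len(q),'pin x@mid %.1f z %.1f  yaw %.3f tilt %.3f y %.1f..%.1f mid %.1f res %.1f'%(x[0]+x[1]*mid,x[2]+x[3]*mid,x[1],x[3],lo,hi,mid,np.median(abs(r.fun))))
E
python3 look.py a
```

```text
t 3.075 [524.5 -83.   74.2] [-0.2 -0.6  0.7] loc [-244.7  -50.4] yawerr -0.34
side few 18
top 689 pin x@mid -157.1 z 25.7  yaw 0.125 tilt -0.022 y -188.4..147.9 mid -20.2 res 1.7
```

View pics/side_a.png

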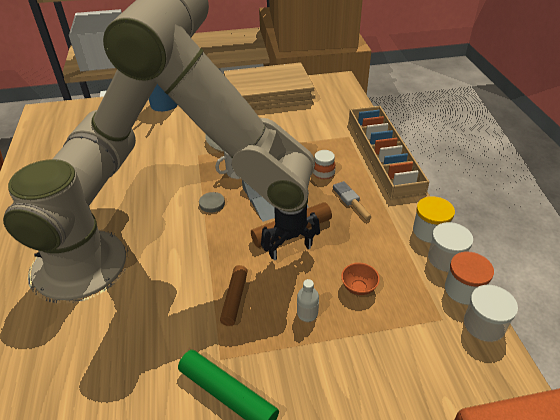

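View pics/top_a.png

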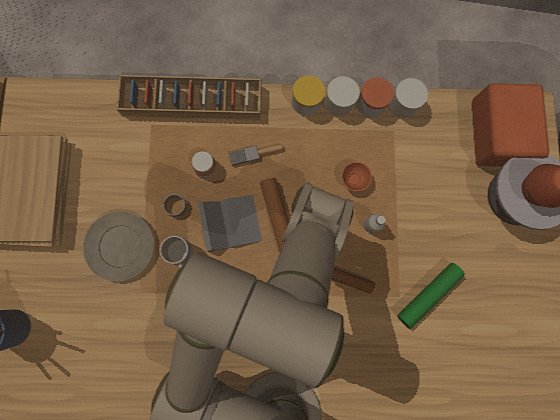

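```bash
cat > fitpin.py <<'E'
import sys
from h import *
from scipy.optimize import least_squares
n=sys.argv[1]; x0=float(sys.argv[2]); k0=float(sys.argv[3]); zz=float(sys.argv[4]) if len(sys.argv)>4 else 25
for c in('side','top'):
    d=np.load(f'{c}_{n}.npy'); p=cv2.imread(f'pics/{c}_{n}.png'); h=cv2.cvtColor(p,cv2.COLOR_BGR2HSV); C=cloud(c,d).astype(float)
    lx=(C[...,:2]-O)@EX; ly=(C[...,:2]-O)@EY
    m=(d>0)&(abs(ly)<135)&(abs(lx-x0-k0*ly)<34)&(C[...,2]>zz-13)&(C[...,2]<zz+33)
    g=m&(h[...,1]>110)&(h[...,0]<18)
    if '-v' in sys.argv: 
        o=p.copy(); o[g]=(0,255,0); cv2.imwrite(f'pics/m_{c}_{n}.png',o[140:320,180:400])
    k,l,st,ce=cv2.connectedComponentsWithStats(g.astype(np.uint8)); 
    G=np.isin(l,[i for i in range(1,k) if st[i,4]>25]); ql=np.c_[lx[G],ly[G],C[...,2][G]]
    if len(ql)<30: print(c,'few',len(ql)); continue
    def f(x):
        a=np.array([x[1],1,x[3]]); a/=np.linalg.norm(a); w=ql-np.array([x[0],0,x[2]]); w=w-np.outer(w@a,a); return np.linalg.norm(w,axis=1)-25
    x=least_squares(f,[x0,k0,zz,0],loss='soft_l1',f_scale=2); r=x.fun; x=x.x
    print(c,len(ql),'axis x@y=0 %.1f z@0 %.1f yaw %.3f tilt %.3f, y %.1f..%.1f res %.1f'%(x[0],x[2],x[1],x[3],*np.percentile(ql[:,1],[.5,99.5]),np.median(abs(r))))
    print('   end x: y-110 %.0f y+110 %.0f'%(x[0]-110*x[1],x[0]+110*x[1]))
E
python3 fitpin.py a -157 0.125 -v
python3 - <<'E'
import cv2,numpy as np
a=cv2.imread('pics/m_side_a.png');b=cv2.imread('pics/m_top_a.png')
cv2.imwrite('pics/m_a.png',cv2.resize(np.hstack([a,b]),None,fx=1.8,fy=1.8))
E
```

```text
Traceback (most recent call last):
  File "fitpin.py", line 4, in <module>
    n=sys.argv[1]; x0=float(sys.argv[2]); k0=float(sys.argv[3]); zz=float(sys.argv[4]) if len(sys.argv)>4 else 25
                                                                    ~~~~~^^^^^^^^^^^^^
ValueError: could not convert string to float: '-v'
[ WARN:0@0.012] global loadsave.cpp:275 findDecoder imread_('pics/m_side_a.png'): can't open/read file: check file path/integrity
[ WARN:0@0.012] global loadsave.cpp:275 findDecoder imread_('pics/m_top_a.png'): can't open/read file: check file path/integrity
Traceback (most recent call last):
cv2.error: OpenCV(4.12.0) :-1: error: (-5:Bad argument) in function 'resize'
> Overload resolution failed:
>  - src data type = object is not supported
>  - Expected Ptr<cv::UMat> for argument 'src'
```

```bash
python3 fitpin.py a -157 0.15 25 -v
python3 - <<'E'
import cv2,numpy as np
a=cv2.imread('pics/m_side_a.png');b=cv2.imread('pics/m_top_a.png')
cv2.imwrite('pics/m_a.png',cv2.resize(np.hstack([a,b]),None,fx=1.8,fy=1.8))
E
```

```text
side 506 axis x@y=0 -161.2 z@0 25.7 yaw 0.089 tilt 0.002, y -121.5..99.7 res 1.3
   end x: y-110 -171 y+110 -151
top 999 axis x@y=0 -154.8 z@0 24.9 yaw 0.085 tilt -0.003, y -102.1..95.8 res 1.2
   end x: y-110 -164 y+110 -145
```

View pics/m_a.png

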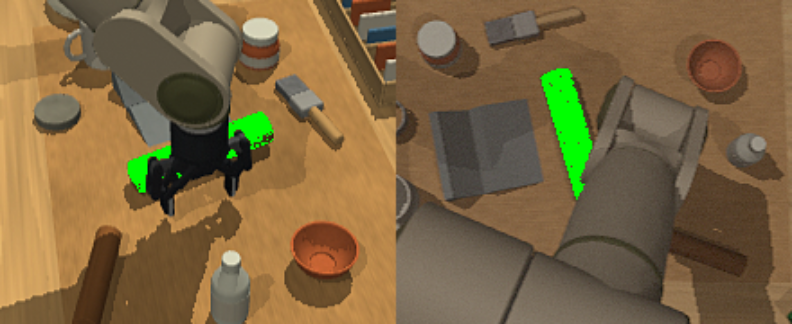

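The push took the yaw error from 0.20 to about 0.09 rad and the pin rolled ahead to x ≈ -158. I look once more to see whether it has stopped.

```bash
python3 look.py b >/dev/null; python3 fitpin.py b -155 0.087 25; python3 -c "
from h import *
s,R=tool(); print(s['time_s'],to(-190,-55,75))"
```

```text
side 623 axis x@y=0 -148.9 z@0 25.6 yaw 0.083 tilt 0.001, y -122.5..97.7 res 1.3
   end x: y-110 -158 y+110 -140
top 1017 axis x@y=0 -142.9 z@0 25.0 yaw 0.082 tilt -0.000, y -111.0..95.3 res 1.2
   end x: y-110 -152 y+110 -134
3.275 (array([54.9, -4.8, -1. ]), 'yaw', np.float64(-0.38))
```

Request:
move_arm:
  series:
    - [[5,-3,-1],-0.4,1]
    - [[10,-3,-1],-0.4,1]
    - [[15,-3,-1],-0.4,1]
    - [[20,-3,-1],-0.4,1]

```text
time_s: 3.78
eef_pos: [517.0, -63.4, 75.0]
ee_rot: [0.0, 0.625, 0.781, 0.0]
force: [0.3, 0.4, -0.1]
grip_width: 1.001
```

```bash
python3 look.py c |head -1; python3 fitpin.py c -120 0.08 27
```

```text
t 3.775 [517.  -63.4  75. ] [ 0.3  0.4 -0.1] loc [-223.9  -53.4] yawerr 0.06
side 722 axis x@y=0 -104.5 z@0 25.9 yaw 0.082 tilt 0.003, y -125.9..94.3 res 1.5
   end x: y-110 -113 y+110 -95
top 1098 axis x@y=0 -106.4 z@0 24.9 yaw 0.083 tilt -0.001, y -123.1..93.1 res 1.2
   end x: y-110 -116 y+110 -97
```

The pin is at the ramp foot with yaw 0.082, mid y about -15 mm, and has nearly stopped. I push again with both fingers, the near finger touching first, and raise the tips up the ramp.

Request:
move_arm:
  series:
    - [[30,0,0],0,1]
    - [[55,0,0],0,1]
    - [[70,0,0],0,1]
    - [[95,0,-2],0,1]
    - [[110,0,-4],0,1]
    - [[110,0,-4],0,1]

```text
time_s: 4.62
eef_pos: [492.9, 44.0, 79.1]
ee_rot: [0.0, 0.624, 0.781, 0.0]
force: [0.4, -0.3, -1.2]
grip_width: 1.005
```

```bash
python3 look.py d |head -1; python3 fitpin.py d -75 0.04 32; python3 fitpin.py d -95 0.06 29
```

```text
t 4.625 [492.9  44.   79.1] [ 0.4 -0.3 -1.2] loc [-113.9  -53.5] yawerr 0.13
side 742 axis x@y=0 -75.8 z@0 31.3 yaw -0.005 tilt 0.001, y -124.3..95.4 res 1.4
   end x: y-110 -75 y+110 -76
top 279 axis x@y=0 -77.4 z@0 31.3 yaw -0.001 tilt -0.014, y 40.3..94.4 res 1.2
   end x: y-110 -77 y+110 -77
side 745 axis x@y=0 -75.6 z@0 31.6 yaw -0.008 tilt -0.005, y -124.2..95.4 res 1.4
   end x: y-110 -75 y+110 -77
top 251 axis x@y=0 -77.4 z@0 31.3 yaw 0.000 tilt -0.014, y 42.4..94.4 res 1.2
   end x: y-110 -77 y+110 -77
```

View pics/side_d.png

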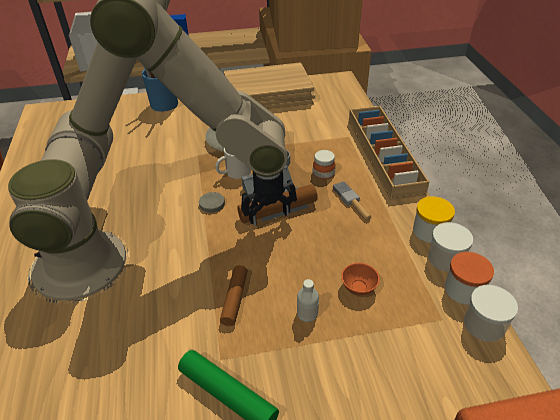

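Yaw is now 0 with the pin resting on both fingers on the ramp. I push it slowly over the lip.

Request:
move_arm:
  series:
    - [[10,0,-2],0,1]
    - [[20,0,-4],0,1]
    - [[30,0,-6],0,1]
    - [[40,0,-8],0,1]
    - [[48,0,-10],0,1]
    - [[56,0,-10],0,1]
    - [[63,0,-10],0,1]
    - [[66,0,-10],0,1]
    - [[66,0,-10],0,1]

```text
time_s: 5.85
eef_pos: [478.3, 108.1, 88.8]
ee_rot: [-0.0, 0.625, 0.781, -0.0]
force: [0.1, -0.9, -0.1]
grip_width: 0.999
```

```bash
python3 look.py e |head -1; python3 fitpin.py e 0 0 35
```

```text
t 5.85 [478.3 108.1  88.8] [ 0.1 -0.9 -0.1] loc [-48.1 -53.8] yawerr 0.08
side 688 axis x@y=0 1.1 z@0 35.6 yaw 0.007 tilt 0.002, y -123.8..95.7 res 1.5
   end x: y-110 0 y+110 2
top 305 axis x@y=0 1.8 z@0 35.9 yaw 0.001 tilt -0.019, y 38.1..95.4 res 1.3
   end x: y-110 2 y+110 2
```

View pics/side_e.png

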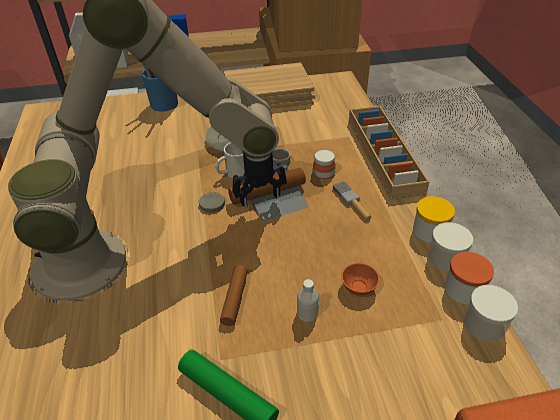

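Seated (x ≈ 1, z ≈ 35.7). I back straight off, then lift clear and check.

Request:
move_arm:
  series:
    - [[-15,0,-2],0,1]
    - [[-40,0,-6],0,1]
    - [[-70,0,-20],0,1]
    - [[-90,0,-60],0,1]
    - [[-110,0,-115],0,1]
    - [[-130,0,-165],0,1]
    - [[-160,0,-190],0,1]
    - [[-200,0,-190],0,1]
    - [[-220,0,-190],0,1]
    - [[-220,0,-190],0,1]

```text
time_s: 7.2
eef_pos: [526.5, -107.9, 278.5]
ee_rot: [-0.001, 0.626, 0.78, -0.0]
force: [-0.4, 1.0, -0.4]
grip_width: 0.998
```

```bash
python3 look.py f |head -1; python3 fitpin.py f 0 0 35
python3 - <<'E'
from h import *
for c in('top','side'):
    d0=np.load(c+'0.npy'); d1=np.load(c+'_f.npy')
    for d in(d0,d1):
        C=cloud(c,d)
        for nm,(a,b) in dict(small=(367,-188),bowl=(663,-213),bottle=(524,-260),mug=(421,302),puck=(343,158),jar=(694,232),cutter=(568,312),brush=(728,80),platter=(449,462)).items():
            m=(d>0)&(C[...,2]>6)&(C[...,2]<130)&(np.hypot(C[...,0]-a,C[...,1]-b)<(105 if nm in('brush','platter') else 62))
            if nm=='platter': m&=C[...,1]>350
            if nm=='brush': m&=(C[...,0]>690)&(C[...,1]<165)
            if m.any(): print(c,nm,np.median(C[m],0).round(),m.sum())
        print()
E
```

```text
t 7.2 [ 526.5 -107.9  278.5] [-0.4  1.  -0.4] loc [-269.4  -53.8] yawerr -0.07
side 745 axis x@y=0 1.2 z@0 35.9 yaw 0.007 tilt 0.008, y -124.0..94.9 res 1.4
   end x: y-110 0 y+110 2
top 1343 axis x@y=0 1.3 z@0 34.9 yaw 0.004 tilt -0.000, y -124.2..93.6 res 1.2
   end x: y-110 1 y+110 2
top small [ 367. -188.   31.] 547
top bowl [ 670. -220.   22.] 631
top bottle [ 520. -252.   74.] 324
top mug [434. 296.  49.] 655
top puck [344. 157.  16.] 532
top jar [681. 227.  63.] 523
top cutter [570. 312.  25.] 209
top brush [731.  97.  18.] 579
top platter [447. 468.  13.] 3179

top small [ 357. -217.   31.] 273
top bowl [ 697. -229.   34.] 114
top bottle [ 516. -264.   86.] 106
top mug [433. 294.  49.] 651
top puck [347. 156.  17.] 559
top jar [681. 227.  63.] 525
top cutter [570. 313.  27.] 196
top brush [731.  97.  18.] 580
top platter [447. 469.  14.] 3148

side small [ 371. -193.   32.] 646
side bowl [ 670. -199.   25.] 901
side bottle [ 523. -276.   68.] 738
side mug [434. 268.  58.] 918
side puck [346. 150.  16.] 406
side jar [686. 211.  47.] 563
side cutter [570. 308.  20.] 285
side brush [733.  87.  18.] 530
side platter [454. 491.  14.] 1183

side small [ 371. -193.   32.] 643
side bowl [ 670. -198.   26.] 894
side bottle [ 523. -276.   68.] 729
side mug [434. 267.  58.] 923
side puck [348. 150.  17.] 438
side jar [700. 211.  43.] 281
side cutter [546. 307.  22.] 73
side brush [733.  87.  18.] 529
side platter [444. 487.  13.] 1092
```

View pics/side_f.png

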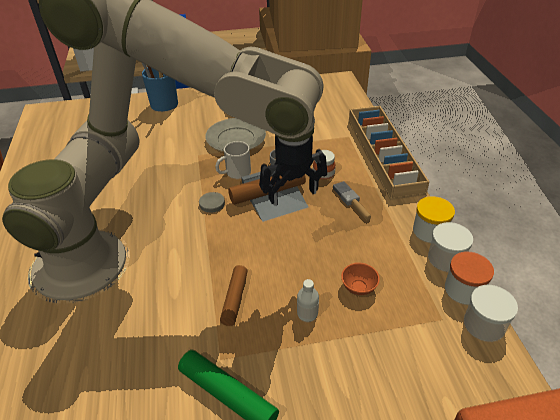

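View pics/top_f.png

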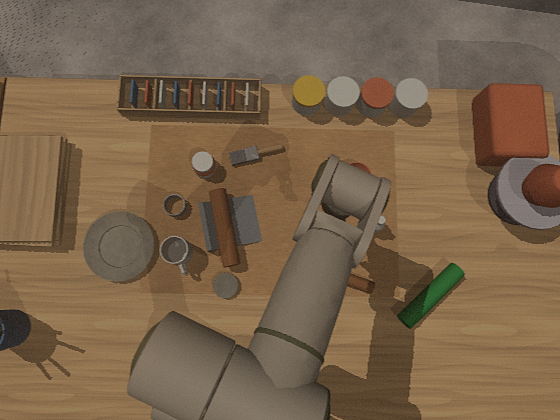

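The top view shows the pin at (225,227) lying along the V, with both ends past the block. Nearby objects are unchanged where they can be seen; differences come from occlusion by the arm, or in the puck's case from the pin now being within its search radius.

Run:
```python
from h import *
print(ctrl.finish_job())
```

```text
the job is handed in; nothing more can be done
None
```

The rolling pin is down in the V of the grey cradle, and I handed the job in at about 7.3 s of the 38 s allowed.

I pushed the larger brown pin by its side with the open fingertips. The first push, on its lagging end, squared it to the cradle. Then both fingers rolled it up the ramp and over the lip, and I backed off and lifted clear. It was never gripped.

**Last checks, both cameras:**
- **Seating:** the pin's axis is at x ≈ 1 mm and z ≈ 35–36 mm (35 mm is fully seated). It is within 0.01 rad of the V line and level.
- **Centring:** it sits about 15 mm off centre, so it sticks out roughly 24 mm at the far end and 54 mm at the near end.
- **Other objects:** the small bar, bowl and bottle showed no movement in the side view. The jar, cutter, mug, platter and brush showed none in the top view.
- **Disagreements:** the puck read 2–3 mm different. I put that down to the pin's end now falling inside its search radius, since both pictures show it in its original place. A few other readings also differed, but only in views where the arm or gripper partly hid the object.

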